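# Lift the gravity latch of the can rack and swing its gate open

### The arm

A 7-joint arm with a two-finger parallel gripper is mounted at the origin on the work surface. World frame = base frame: x ahead of the robot, y to its left, z up, the work surface at z = 0. Lengths are in mm, angles in rad, forces in N, time in s.
With the tool pointing down it reaches from about 425 to 925 mm from the base axis. Payload 6.8 kg.
Tool frame: the origin (TCP) lies at the very end of the fingers, on their centre line; the grasp point (between the pads) lies 19 mm behind it; z points along the fingers, y is the direction in which the jaws open and shut (so a half turn about z gives the same grasp; the last joint's range is limited). The gripper opens to 85 mm and grips with 20 to 120 N. Pads are 22 mm wide; open, the fingers measure 114 mm over their backs; the gripper's body (76 mm by 85 mm) begins 54 mm behind the grasp point. The pads swing forward as they close: fully open they stand 13 mm farther back than shut.
Start: joints at [-1.393, 0.477, 0.022, 1.555, -0.011, 1.109, -0.083], TCP at [190.295, 647.638, 231.308] pointing down, gripper open.
Joint ranges: [-2.96, 2.96], [-0.34, 2.1], [-1.41, 1.46], [0.24, 2.44], [-1.37, 4.51], [0.17, 1.92], [-2.96, 2.96]. Speed limits (rad/s): [2.39, 2.39, 3.14, 3.14, 3.14, 3.14, 3.14].

### API

Orientations are given as a rotation vector (axis times angle).
In Python, from workcell import bot gives the robot as it stands.
- The arm moves only by the tool servo_tool, never from a script. Its arguments are lists of equal length, an entry for each row: "claw": the finger opening in cm, from 0 to 8.54; "delta_pos": the shift along the tool's x, y, z in cm, a list of three; "yaw": the turn about the tool's z in degrees. A call has 1 to 5 rows; each row shifts and turns the commanded pose from where the row before left it, along the tool's axes as they then stand; what a row does not reach is not made up. A row lasts 1/12 s, in which the tool goes at most 41.7 mm and 7.16 degrees, less where a joint would pass 70% of its speed; a pose out of reach is approached as far as the arm can. A call is refused whole if a number of a shift passes 4.17 or a number of a turn 7.16, either way. A call with a gripper value outside its range is refused whole. The fingers move at their own pace and stop on an object; the grip force is fixed at half the most. Time passes only in rows, so rows that do not move let the fingers close. It gives the time, the measured TCP pose, the force and the opening at its end, in the units of the state.
- bot.sense(): the state, without advancing time (a new reading comes with each control period).
- bot.snapshot(name): name is "scene" or "top" or "wrist"; returns (picture, depth): 420x560x3 uint8, red, green, blue; 420x560 float32, mm along the optical axis (not along the pixel's ray), 0 where there is no reading.
- bot.camera_model(name): a dict with "fx", "fy", "cx", "cy" (pixels), "eye" and "rotation" of the camera in the world; the wrist camera has in their place "T_tool_cam" (4x4, takes a point from camera to tool coordinates, whose origin is the TCP and whose axes are the flange's). Camera axes: x right, y down, z forward; pixel columns grow to the right and rows downward; lengths in mm; the calibration is good to about 2 mm. A picture is of the moment at which its call begins: read the wrist's pose just before it. camera_model takes no time and is no camera call.
- bot.job_done(): hands the job in, once; it reports no verdict.
The state is a dict: "time": time; "joint_pos": joint angles; "joint_vel": joint speeds; "effort": joint torques, N m; "ee_pos": TCP position; "tcp_rot": TCP orientation; "force": force on the tool from outside, world axes, zero at the start; "moment": the same for the moment, N m; "gripper_width": finger opening in mm.
Only numpy, scipy, OpenCV 4.12 (cv2) and the standard library are available. Lean on these libraries where they do the work, as an engineer would, in place of code of your own. Each camera call takes 0.05 s, during which the arm holds its last target. There are 200 camera calls.

### The job

The little wooden gate on the front of the can rack is held shut by a steel gravity latch bar. Lift the bar out of its catch by its upright knob, feeling for the height at which it comes free and never straining it against the catch, and swing the gate gently all the way open towards you. Let the bar back down, let go, and leave the cans and everything else on the bench where they are.

Things in the scene. Friction and masses are not known exactly. Their poses are not given: they have to be found in the camera images.
- rack: Wooden can rack fixed to the bench, 170 x 290 mm base, floor 20 mm thick, front posts up to 155 mm; origin at the bench under its middle. Its x axis points from the gated front to the back (the gate is on the -x side), y to the left seen from the front, z up. Five cans stand on its floor.
- gate_hinge (a point): Point on the gate's vertical hinge axis, at the height of the latch bar (95 mm above the bench), in the middle of the gate's thickness. In the rack's frame it lies at (-90, 107, 95) mm. Its axes turn with the gate: the gate extends 208 mm along its own -y, is 16 mm thick and stands from 20 to 115 mm above the bench.
- gate (a joint): Gate angle in rad: 0 shut, grows as the free (-y) end swings to the front (the rack's -x), stop at 1.5. It turns with slight friction (about 0.2 N m) and stays where it is left.
- latch_pivot (a point): Pivot of the latch bar on the front face of the gate; in the gate's axes at (-21, -30, 0) mm from gate_hinge. The pivot's axis is the gate's normal (x).
- latch (a joint): Latch bar angle in rad: 0 level, lying on its rest by its weight; grows as the nose is lifted (free up to 0.4 away from the catch). It falls back when let go.
- latch_bar: Steel bar of 0.22 kg in front of the gate, 10 mm thick, 14 mm tall; origin at the pivot, it runs along its own -y to the nose end 213 mm from the pivot, whose last 15 mm lie in the catch. A plain upright round steel knob, 16 mm across, stands on it 155 mm from the pivot, its top 75 mm above the pivot's level (170 mm above the bench when the bar is level).
- knob (a point): Point on the axis of the upright round knob, 20 mm below its top, in the bar's axes at (0, -155, 55) mm from the pivot: a good height to pinch it, 35 mm above the top of the gate. Pinched across the gate's normal, the knob can tilt between the fingers as the bar is lifted, and being round it turns in the grip as the gate swings.
- catch_plate: Steel back plate 30 x 106 mm, fixed on the post at the gate's free side; origin at the middle of its lower end, 45 mm above the bench. The catch screwed on it is an 8 mm thick lip in front of the bar's nose (4 mm play) and a roof above the nose, 23 mm between lip top and roof: the 14 mm tall nose passes out to the front between them.
- plate_mid (a point): Point on that fixed plate, 95 mm above the bench. The catch's height on the plate differs from start to start and is NOT measured: with the bar level the lip top is 6 to 36 mm above the nose's underside, the roof always 9 mm farther (15 to 45 mm above its top). Lip and roof give slightly (about 12 N per mm). The nose may come down once it is 25 mm out to the front.
- can0: Empty open can, 56 mm across, 85 mm tall, standing in the rack, front left; origin under its middle.
- can1: The same, front right.
- can2: The same, back left.
- can3: The same, back middle.
- can4: The same, back right.
- tray: Grey plastic tray 170 x 240 x 45 mm, right of the rack; leave alone.
- pipe: Short steel pipe 34 mm across, 140 mm long, lying in the tray; leave alone.
- wrench: Wrench 170 mm long lying on the bench in front and to the right of the rack; leave alone.
- jar: Glass jar 64 mm across, 85 mm tall, left of the rack; leave alone.
- offcut: Plywood offcut 100 x 60 x 35 mm, left of the rack; leave alone.
- brush: Brush 160 mm long, right of the rack; leave alone.

How it is judged:
By the outcome, as a careful person would: the job done as asked, in the order asked, and still so for the second after the job is handed in, with the robot touching nothing.
It also fails if it takes over 70 s, if anything falls off the work surface, if the arm or the gripper's body presses on something with over 40 N, if the wrist force passes 120 N, or if a joint passes its speed limit or range.

## Working session

There is one attempt and no reset: what is moved stays moved. The work goes in short steps, Python scripts to look and compute and a tool call to move; the robot and the scene stay as the last step left them, time stands still between calls to the robot, and variables do not carry over. Pictures are saved under pics/ and viewed, about 8 in all and at most 12, crops included, and the job is handed in when it is done.

Besides the shell and the picture viewer there is one more tool, called after "Emit:" in YAML: its name, and indented under it one key for each argument. servo_tool: Moves the arm, as the interface text tells. Its arguments: {"type":"object","properties":{"claw":{"type":"array"},"delta_pos":{"type":"array"},"yaw":{"type":"array"}},"required":["claw","delta_pos","yaw"]}

```bash
mkdir -p pics
python3 - <<'E'
from workcell import bot
import cv2,numpy as np
s=bot.sense();print(s)
for n in("scene","top"):
    p,d=bot.snapshot(n);np.savez(f"pics/{n}.npz",p=p,d=d);cv2.imwrite(f"pics/{n}0.png",p[:,:,::-1]);print(n,bot.camera_model(n))
print(bot.camera_model("wrist"))
E
```

```text
{'time': 0.0, 'joint_pos': array([-1.39311125,  0.47782056,  0.02233344,  1.55648437, -0.01148991,
        1.10928463, -0.08311484]), 'joint_vel': array([ 1.07473667e-03,  1.37679303e-03,  2.17223186e-04,  1.66807301e-04,
       -1.22618111e-03,  2.00763938e-04, -7.93437082e-05]), 'effort': array([ 7.06685514e-04, -5.96455300e+01,  1.60812434e+00, -2.81194353e+01,
        1.24632526e-02,  9.40079684e-03,  1.21420936e-05]), 'ee_pos': array([190.13357627, 647.03600675, 230.2979778 ]), 'tcp_rot': array([-4.47341011e-01, -3.10945722e+00,  2.92917902e-03]), 'force': array([ 0.04990613, -0.15870977, -0.43689149]), 'moment': array([ 0.0205115 , -0.02366269,  0.00081252]), 'gripper_width': 85.49629633336947}
scene {'fx': 426.4181561215766, 'fy': 426.4181561215766, 'cx': 276.85104962340733, 'cy': 204.43526540041557, 'eye': array([1201.30618095, -634.75361628,  931.27166255]), 'rotation': array([-2.16056835, -0.92678865,  0.38632508])}
top {'fx': 474.02975613021187, 'fy': 474.02975613021187, 'cx': 267.4927448042224, 'cy': 206.12585357996753, 'eye': array([ 340.29128155,  -16.1173819 , 1557.93062932]), 'rotation': array([-2.15695612,  2.10669571, -0.15525443])}
{'fx': 324.2032618458298, 'fy': 324.2032618458298, 'cx': 276.5566356338083, 'cy': 206.82458195943292, 'T_tool_cam': array([[-6.09928257e-04, -9.66035119e-01, -2.58410094e-01,
         6.43459815e+01],
       [ 9.99999702e-01, -7.11735002e-04,  3.00425308e-04,
         1.84155946e-01],
       [-4.74140907e-04, -2.58409834e-01,  9.66035265e-01,
        -1.42256096e+02],
       [ 0.00000000e+00,  0.00000000e+00,  0.00000000e+00,
         1.00000000e+00]])}
```

View pics/scene0.png

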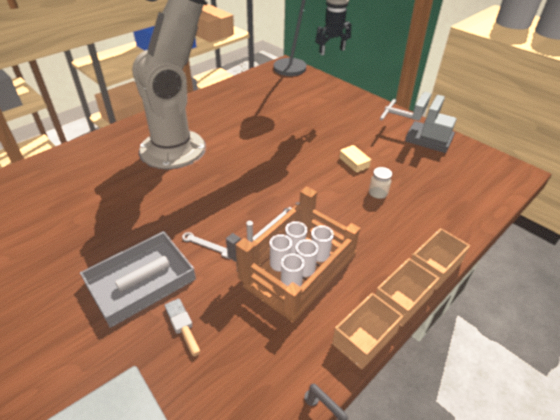

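View pics/top0.png

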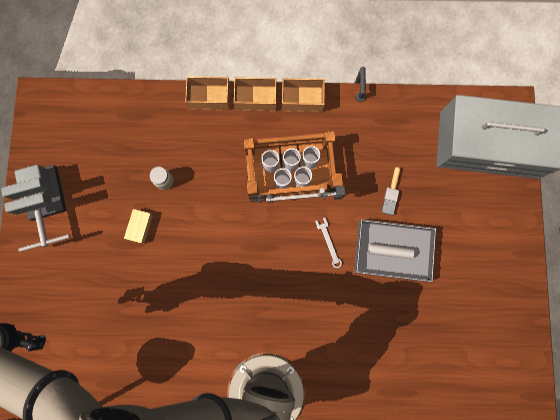

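The rack is at about (292,168) in the top view, with its gate towards the robot and the knob near (322,190). I'll zoom in and build a point cloud.

```bash
cat > h.py <<'E'
import numpy as np,cv2
from scipy.spatial.transform import Rotation as R
from workcell import bot
def cam(n,s=None):
    c=bot.camera_model(n)
    if n=="wrist":
        T=np.eye(4);T[:3,:3]=R.from_rotvec(s["tcp_rot"]).as_matrix();T[:3,3]=s["ee_pos"];return c,T@c["T_tool_cam"]
    T=np.eye(4);T[:3,:3]=R.from_rotvec(c["rotation"]).as_matrix();T[:3,3]=c["eye"];return c,T
def cloud(n,d,s=None):
    c,T=cam(n,s);v,u=np.mgrid[:d.shape[0],:d.shape[1]]
    P=np.stack([(u-c["cx"])/c["fx"]*d,(v-c["cy"])/c["fy"]*d,d],-1)
    return P@T[:3,:3].T+T[:3,3]
def proj(n,X,s=None):
    c,T=cam(n,s);q=(np.atleast_2d(X)-T[:3,3])@T[:3,:3]
    return np.c_[q[:,0]/q[:,2]*c["fx"]+c["cx"],q[:,1]/q[:,2]*c["fy"]+c["cy"]]
E
python3 - <<'E'
from h import *
z=np.load("pics/top.npz");p,d=z["p"],z["d"];P=cloud("top",d)
np.set_printoptions(precision=1,suppress=True,linewidth=150)
print(P[300,480],P[250,150],P[100,400])
sub=P[120:215,230:360].reshape(-1,3)
for lo,hi in((140,152),(152,160),(160,180)):
    m=sub[(sub[:,2]>lo)&(sub[:,2]<hi)]
    if len(m):print(lo,len(m),m.min(0),m.max(0),np.median(m,0))
m=sub[(sub[:,2]>160)&(sub[:,2]<180)];print(m)
m=sub[(sub[:,2]>149)&(sub[:,2]<160)];print(m)
z=np.load("pics/scene.npz")
a=cv2.resize(p[125:215,235:355],None,fx=5,fy=5,interpolation=2)
b=cv2.resize(z["p"][180:315,220:365],None,fx=4,fy=4,interpolation=2)
h=max(a.shape[0],b.shape[0]);
cv2.imwrite("pics/crop1.png",a[:,:,::-1]);cv2.imwrite("pics/crop2.png",b[:,:,::-1])
E
```

```text
[ 300.8 -680.2    0.7] [435.8 392.9  -4.5] [ 968.4 -436.6    5.2]
140 86 [ 602.3 -217.3  140.1] [669.6  70.1 152. ] [ 629.9 -187.3  150.2]
152 254 [ 603.5 -222.6  152.1] [669.1  70.1 160. ] [ 629.2 -195.7  155.5]
160 52 [ 605.8 -221.7  160.1] [664.2  69.3 172.6] [ 615.9 -157.8  162.6]
[[ 664.2 -194.8  160.3]
 [ 661.1 -197.7  160.8]
 [ 658.4 -209.8  160.3]
 [ 654.3 -191.4  163. ]
 [ 648.6 -185.8  160.4]
 [ 645.5 -185.8  160.6]
 [ 645.4 -188.6  161.5]
 [ 639.4 -188.8  160.7]
 [ 631.1   48.5  160.8]
 [ 630.2 -188.8  160.6]
 [ 621.3   69.3  161.3]
 [ 627.5 -197.8  160.1]
 [ 627.6 -215.6  161.6]
 [ 618.4   57.1  161.8]
 [ 621.5 -154.9  169.9]
 [ 624.7 -212.8  160.5]
 [ 618.4 -149.   169.7]
 [ 618.5 -152.   169.4]
 [ 618.5 -155.   169.6]
 [ 618.2 -157.8  171.3]
 [ 621.6 -215.7  160.8]
 [ 621.6 -218.7  161. ]
 [ 621.8 -221.7  160.5]
 [ 612.7   51.   160.3]
 [ 612.5   44.9  162.3]
 [ 613.    39.   160.3]
 [ 617.  -146.9  160.9]
 [ 615.6 -149.2  168.5]
 [ 615.6 -152.1  168.7]
 [ 614.9 -154.7  172.6]
 [ 616.3 -158.3  166.1]
 [ 615.4 -160.9  170.5]
 [ 618.3 -203.8  160.8]
 [ 608.2   68.6  165.8
[... 7295 characters left out ...]
.9]
 [ 604.7   45.   155.2]
 [ 605.6   42.1  150.6]
 [ 605.8   39.2  149.7]
 [ 608.1 -150.1  159.9]
 [ 610.2 -201.6  154.9]
 [ 610.5 -204.7  153.8]
 [ 610.  -207.3  156.7]
 [ 610.3 -210.5  155.3]
 [ 610.5 -213.6  154.7]
 [ 611.2 -217.   151.5]
 [ 610.5 -219.4  155.6]
 [ 602.3   63.3  149.2]
 [ 606.6 -153.8  152.1]
 [ 607.2 -157.1  149.6]
 [ 607.2 -198.7  154.1]
 [ 607.  -201.5  155.5]
 [ 607.2 -210.4  155.7]
 [ 607.3 -213.4  155.7]
 [ 607.1 -216.2  157.2]
 [ 607.5 -219.5  155.3]
 [ 607.2 -222.2  157.3]
 [ 604.8 -202.   151.2]
 [ 603.5 -204.1  158.7]
 [ 604.3 -207.6  154.5]
 [ 604.  -210.3  156.5]
 [ 603.5 -212.9  159.4]
 [ 605.1 -217.   151.6]
 [ 604.8 -219.8  153.2]
 [ 604.5 -222.5  155.2]]
```

View pics/crop1.png

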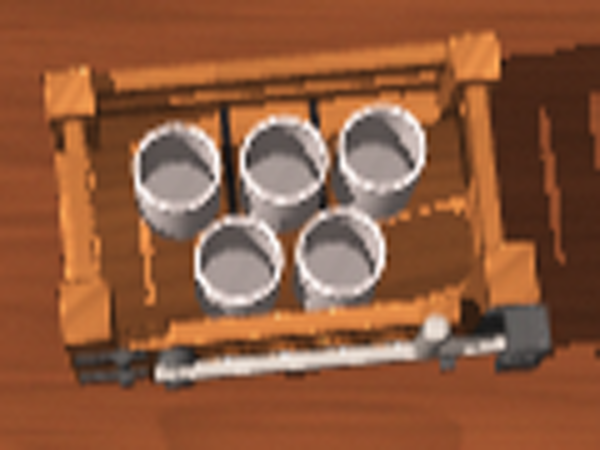

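The knob top is at about (615,-154,170) and the rack is yawed about +0.1 rad. I'll start the transit and refine from close up with the wrist camera.

Emit:
servo_tool:
  claw: [8.5,8.5,8.5,8.5,8.5]
  delta_pos:
    - [-1.5,-1.5,-1.5]
    - [-2.4,-2.4,-2]
    - [-2.4,-2.4,-2]
    - [-2.4,-2.4,-2]
    - [-2.4,-2.4,-1]
  yaw: [0,0,0,0,0]

```text
time: 0.52
ee_pos: [266.4, 509.0, 318.4]
tcp_rot: [0.447, 3.109, 0.004]
force: [1.0, 0.4, -1.1]
gripper_width: 85.0
```

Run:
```python
from h import *
np.set_printoptions(precision=2,suppress=True,linewidth=150)
s=bot.sense();print(s["joint_pos"],s["ee_pos"],s["tcp_rot"])
d=np.load("pics/top.npz")["d"];P=cloud("top",d)
# post centres picked in crop1 (x5, offset 235,125)
for u,v in((70,90),(473,57),(85,312),(510,270)):
    U,V=round(235+u/5),round(125+v/5);print(u,v,np.median(P[V-2:V+3,U-2:U+3].reshape(-1,3),0))
```

```text
[-1.25  0.24  0.06  1.7  -0.02  1.2   0.1 ] [266.4  509.01 318.35] [0.45 3.11 0.  ]
70 90 [774.49  70.57 107.39]
473 57 [ 802.22 -185.27  109.85]
85 312 [623.13  54.72 153.81]
510 270 [ 652.84 -201.26  153.15]
```

Emit:
servo_tool:
  claw: [8.5,8.5,8.5,8.5,8.5]
  delta_pos:
    - [-2.6,-2.7,0]
    - [-2.6,-2.7,0]
    - [-2.6,-2.7,0]
    - [-2.6,-2.7,0]
    - [-2.6,-2.7,0]
  yaw: [0,0,0,0,0]

```text
time: 0.93
ee_pos: [352.5, 341.7, 316.1]
tcp_rot: [-0.447, -3.109, 0.0]
force: [1.4, -0.0, 0.3]
gripper_width: 85.1
```

Emit:
servo_tool:
  claw: [8.5,8.5,8.5,8.5,8.5]
  delta_pos:
    - [-2.6,-2.7,0]
    - [-2.6,-2.7,0]
    - [-2.6,-2.7,0]
    - [-2.6,-2.7,0]
    - [-2.6,-2.7,0]
  yaw: [0,0,0,0,0]

```text
time: 1.35
ee_pos: [439.0, 175.5, 316.2]
tcp_rot: [-0.447, -3.109, -0.0]
force: [1.2, -0.1, -0.1]
gripper_width: 84.9
```

Emit:
servo_tool:
  claw: [8.5,8.5,8.5,8.5,8.5]
  delta_pos:
    - [-2.6,-2.7,0]
    - [-2.6,-2.7,0]
    - [-2.6,-2.7,0]
    - [-2.6,-2.7,0]
    - [-2.6,-2.7,0]
  yaw: [0,0,0,0,0]

```text
time: 1.77
ee_pos: [525.7, 9.6, 316.2]
tcp_rot: [-0.447, -3.109, -0.0]
force: [0.8, 0.1, 0.9]
gripper_width: 85.0
```

Emit:
servo_tool:
  claw: [8.5,8.5,8.5,8.5,8.5]
  delta_pos:
    - [0,0,0]
    - [0,0,0]
    - [0,0,0]
    - [0,0,0]
    - [0,0,0]
  yaw: [7,7,7,7,7]

```text
time: 2.18
ee_pos: [525.2, 11.2, 315.9]
tcp_rot: [-1.37, -2.826, 0.001]
force: [-0.6, 0.4, -0.6]
gripper_width: 84.8
```

Emit:
servo_tool:
  claw: [8.5,8.5,8.5,8.5,8.5]
  delta_pos:
    - [0,0,0]
    - [0,0,0]
    - [0,0,0]
    - [0,0,0]
    - [0,0,0]
  yaw: [7,7,7,7,4]

```text
time: 2.6
ee_pos: [525.1, 11.3, 315.9]
tcp_rot: [-2.096, -2.339, 0.001]
force: [0.7, -0.4, -0.1]
gripper_width: 85.0
```

Emit:
servo_tool:
  claw: [8.5,8.5,8.5,8.5,8.5]
  delta_pos:
    - [-3.3,0,1]
    - [-3.3,0,1]
    - [-3.3,0,1]
    - [-3.3,0,1]
    - [0,0,0]
  yaw: [0,0,0,0,0]

```text
time: 3.02
ee_pos: [538.7, -127.1, 274.8]
tcp_rot: [2.1, 2.336, -0.007]
force: [-1.3, -0.4, 1.5]
gripper_width: 85.2
```

Run:
```python
from h import *
s=bot.sense();print(s["joint_pos"],s["ee_pos"],s["tcp_rot"])
p,d=bot.snapshot("wrist");np.savez("pics/w1.npz",p=p,d=d,e=s["ee_pos"],r=s["tcp_rot"])
cv2.imwrite("pics/w1.png",p[:,:,::-1])
print(proj("wrist",[[615,-154,170],[640,-207,120]],s))
```

```text
[-0.46402883  0.27784814  0.71604125  1.83237817 -0.19810188  1.106853
  0.42917503] [ 538.73779704 -127.07315237  274.77550526] [ 2.09956911  2.33621257 -0.00686635]
[[365.36183314 246.66417097]
 [367.53844298 279.08829769]]
```

View pics/w1.png

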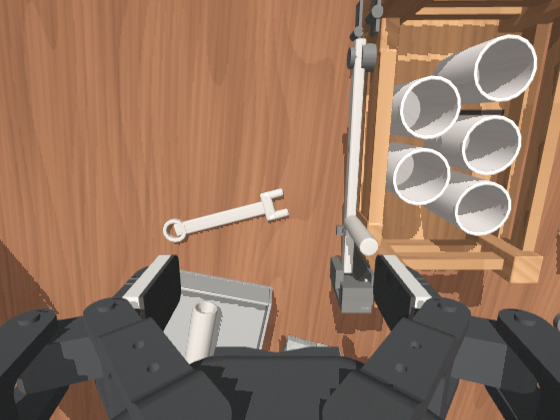

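The knob top is at about (370,245), the catch roof at about (355,293), and the bar runs up the picture from there to its pivot at (360,57).

Run:
```python
from h import *
np.set_printoptions(precision=1,suppress=True,linewidth=170)
z=np.load("pics/w1.npz");s=dict(ee_pos=z["e"],tcp_rot=z["r"]);P=cloud("wrist",z["d"],s)
sub=P[225:262,340:385].reshape(-1,3);m=sub[(sub[:,2]>163)&(sub[:,2]<178)];print("knob",len(m),m.mean(0),m.min(0),m.max(0))
print("Z"); 
for v in range(250,316,5):print(v,P[v,330:376:5,2])
print("X at 290",P[290,330:376:5,0],"Y col",P[250:316:5,350,1])
for v in(90,130,170,210,240):
    r=P[v,345:370];g=r[(r[:,2]>97)&(r[:,2]<110)];print("bar",v,len(g),g.mean(0) if len(g) else 0)
```

```text
knob 312 [ 616.8 -152.5  168.8] [ 609.8 -160.8  163. ] [ 624.8 -145.4  171.5]
Z
250 [ -0.7  -0.1   1.2 100.5 102.1  87.3 168.6 170.5 168.9 169.4]
255 [ -0.4  -0.5  -1.2 100.5 100.8  88.8 107.  105.3 105.  105.8]
260 [ 89.   98.   -0.5 101.5 101.6  90.2 109.  119.5 117.6 287.8]
265 [ 89.  112.1 109.8 101.4 101.8  92.1 111.4 129.4 130.2 289.6]
270 [ 90.8 119.5 121.1 100.6 101.1  92.8 112.9 130.7 141.2 289.6]
275 [ 91.7 119.9 121.4  93.6  94.7  94.9 113.2 131.  146.6 289.3]
280 [ -0.7 122.2 122.2 106.2 104.8 106.1 115.6 139.5 148.5 289.6]
285 [ -0.8 121.5 146.9 152.4 152.  153.2 152.9 152.9 153.3 290.3]
290 [ -0.2 123.8 149.1 157.5 157.1 155.7 157.3 157.1 156.5 291.3]
295 [  0.3  -0.5 149.7 158.4 156.7 157.  156.3 157.1 157.7 292. ]
300 [ -0.3  -1.  150.3 157.3 156.2 157.9 157.2 156.5 156.6 292.8]
305 [ -0.1  -0.1 152.  156.2 155.9 156.7 158.  156.3 157.3 154.5]
310 [ -1.5   0.5  -0.9 156.6 157.  155.7 156.9 157.  157.6  -0.2]
315 [ 1.5 -1.3 -0.  -0.2 -0.8  1.3 -1.4  0.  -0.1  0.8]
X at 290 [633.1 608.3 606.3 608.5 613.  617.9 621.8 626.3 630.9 582.3] Y col [-184.7 -190.8 -196.1 -201.7 -207.7 -216.6 -217.5 -198.9 -201.1 -206.2 -211.5 -216.7 -221.2 -326.1]
bar 90 11 [602.9 -28.4 101.4]
bar 130 11 [607.3 -63.9 100.9]
bar 170 14 [ 614.7 -101.4  101.4]
bar 210 13 [ 619.2 -141.4  102.4]
bar 240 9 [ 619.6 -174.1  101.5]
```

Lip top reads about z=121 and roof underside about 144, so the free window should be near 37 mm of nose lift; I'll confirm by feel. Moving over the knob at about (617,-153) and descending.

Emit:
servo_tool:
  claw: [8.5,8.5,8.5,8.5,8.5]
  delta_pos:
    - [-1.7,2.5,0]
    - [-1.7,2.5,0]
    - [0,2.5,0]
    - [0,0,2.5]
    - [0,0,2.5]
  yaw: [0,0,0,0,0]

```text
time: 3.48
ee_pos: [621.6, -143.5, 226.4]
tcp_rot: [2.085, 2.347, 0.003]
force: [0.3, -0.5, -1.0]
gripper_width: 84.9
```

Emit:
servo_tool:
  claw: [7,7,7,7,7]
  delta_pos:
    - [0,0,2]
    - [0,0,2]
    - [0,0,2]
    - [0,0,0]
    - [0,0,0]
  yaw: [0,0,0,0,0]

```text
time: 3.9
ee_pos: [618.7, -143.5, 165.6]
tcp_rot: [-2.086, -2.346, 0.002]
force: [0.2, -0.0, 0.3]
gripper_width: 70.2
```

Emit:
servo_tool:
  claw: [7,7,7,7,7]
  delta_pos:
    - [-0.9,-0.3,0]
    - [0,0,1.2]
    - [0,0,1.2]
    - [0,0,1.1]
    - [0,0,0]
  yaw: [0,0,0,0,0]

```text
time: 4.32
ee_pos: [615.6, -153.4, 128.4]
tcp_rot: [-2.087, -2.343, 0.003]
force: [-0.4, 0.6, -0.4]
gripper_width: 70.0
```

Run:
```python
from h import *
s=bot.sense();print(s["joint_pos"].round(2),s["ee_pos"],s["tcp_rot"],s["force"])
p,d=bot.snapshot("wrist");cv2.imwrite("pics/w2.png",p[:,:,::-1])
```

```text
[-0.28  0.59  0.6   1.77 -0.41  0.91  0.62] [ 615.55431148 -153.37484062  128.43070157] [-2.08666629 -2.34340686  0.00312054] [-0.36881651  0.63495433 -0.37872944]
```

View pics/w2.png

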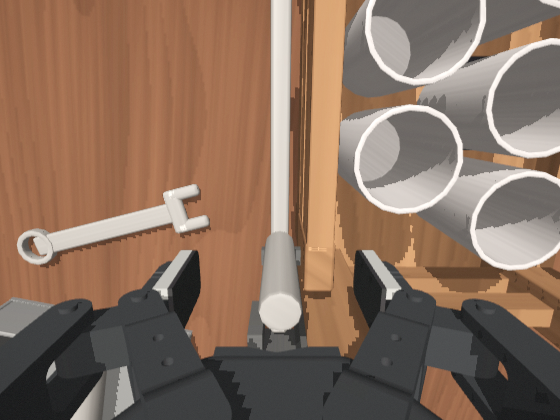

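The knob is centred between the fingers (knob at u≈281, finger midpoint about 278). Closing.

Emit:
servo_tool:
  claw: [6,5,4,3,2.4]
  delta_pos:
    - [0,0.1,-0.2]
    - [0,0,0]
    - [0,0,0]
    - [0,0,0]
    - [0,0,0]
  yaw: [0,0,0,0,0]

```text
time: 4.78
ee_pos: [618.4, -154.1, 133.6]
tcp_rot: [2.089, 2.346, 0.001]
force: [0.3, 0.8, -0.4]
gripper_width: 23.9
```

Emit:
servo_tool:
  claw: [2.2,2,1.8,1.6,1.4]
  delta_pos:
    - [0,0,0]
    - [0,0,0]
    - [0,0,0]
    - [0,0,0]
    - [0,0,0]
  yaw: [0,0,0,0,0]

```text
time: 5.2
ee_pos: [617.1, -154.3, 133.2]
tcp_rot: [-2.089, -2.344, 0.001]
force: [-4.0, 1.6, 3.8]
gripper_width: 14.7
```

Emit:
servo_tool:
  claw: [1,1,1,1,1]
  delta_pos:
    - [0,0,0]
    - [0,0,0]
    - [0,0,0]
    - [0,0,0]
    - [0,0,0]
  yaw: [0,0,0,0,0]

```text
time: 5.62
ee_pos: [617.1, -154.3, 133.2]
tcp_rot: [-2.089, -2.344, 0.001]
force: [-4.9, -0.4, 3.7]
gripper_width: 14.4
```

Emit:
servo_tool:
  claw: [1,1,1,1,1]
  delta_pos:
    - [0,-0.05,0]
    - [0.1,0,-0.26]
    - [0.1,0,-0.26]
    - [0.1,0,-0.25]
    - [0,0,0]
  yaw: [0,0,0,0,0]

```text
time: 6.03
ee_pos: [616.8, -151.3, 140.7]
tcp_rot: [-2.089, -2.346, 0.002]
force: [-2.7, -1.9, -6.6]
gripper_width: 14.5
```

Emit:
servo_tool:
  claw: [1,1,1,1,1]
  delta_pos:
    - [0.12,0,-0.25]
    - [0.12,0,-0.25]
    - [0.11,0,-0.25]
    - [0,0,0]
    - [0,0,0]
  yaw: [0,0,0,0,0]

```text
time: 6.45
ee_pos: [616.4, -147.3, 148.7]
tcp_rot: [-2.089, -2.345, -0.0]
force: [-4.7, 0.4, -2.8]
gripper_width: 14.7
```

Emit:
servo_tool:
  claw: [1,1,1,1,1]
  delta_pos:
    - [0.1,-0.05,-0.18]
    - [0.1,0,-0.18]
    - [0.09,0,-0.18]
    - [0.09,0,-0.18]
    - [0,0,0]
  yaw: [0,0,0,0,0]

```text
time: 6.87
ee_pos: [615.9, -143.4, 155.8]
tcp_rot: [-2.088, -2.347, -0.0]
force: [-3.6, -0.3, -5.6]
gripper_width: 14.4
```

Run:
```python
from h import *
s=bot.sense();print(s["joint_pos"].round(2),s["ee_pos"],s["force"],s["moment"])
p,d=bot.snapshot("wrist");P=cloud("wrist",d,s);np.set_printoptions(precision=1,suppress=True,linewidth=170)
cv2.imwrite("pics/w3.png",p[:,:,::-1])
```

```text
[-0.31  0.55  0.62  1.76 -0.39  0.95  0.58] [ 615.93566943 -143.37862617  155.80683267] [-3.58453206 -0.27793575 -5.58364876] [-0.51743741  0.63247817  0.07161527]
```

Emit:
servo_tool:
  claw: [1,1,1]
  delta_pos:
    - [0.13,0,-0.23]
    - [0,0,0]
    - [0,0,0]
  yaw: [0,0,0]

```text
time: 7.17
ee_pos: [615.8, -142.2, 157.9]
tcp_rot: [-2.089, -2.346, -0.0]
force: [-3.5, 0.8, -7.2]
gripper_width: 14.5
```

Emit:
servo_tool:
  claw: [1,1,1]
  delta_pos:
    - [0.07,0,-0.12]
    - [0,0,0]
    - [0,0,0]
  yaw: [0,0,0]

```text
time: 7.42
ee_pos: [615.7, -141.5, 159.1]
tcp_rot: [-2.088, -2.346, -0.0]
force: [-3.8, 2.0, -6.9]
gripper_width: 14.6
```

Emit:
servo_tool:
  claw: [1,1,1]
  delta_pos:
    - [0.08,0,-0.15]
    - [0,0,0]
    - [0,0,0]
  yaw: [0,0,0]

```text
time: 7.67
ee_pos: [615.6, -140.5, 160.6]
tcp_rot: [-2.088, -2.346, -0.001]
force: [-2.8, 3.4, -7.8]
gripper_width: 14.6
```

Emit:
servo_tool:
  claw: [1,1,1,1]
  delta_pos:
    - [0.01,-0.1,0]
    - [0.01,-0.1,0]
    - [0,0,0]
    - [0,0,0]
  yaw: [0,0,0,0]

```text
time: 8.0
ee_pos: [615.0, -140.3, 161.0]
tcp_rot: [2.087, 2.346, 0.003]
force: [1.6, 4.5, -8.4]
gripper_width: 14.7
```

Emit:
servo_tool:
  claw: [1,1,1,1]
  delta_pos:
    - [0.1,-0.1,0]
    - [0.02,-0.1,0]
    - [0,0,0]
    - [0,0,0]
  yaw: [0,0,0,0]

```text
time: 8.33
ee_pos: [612.2, -140.3, 161.0]
tcp_rot: [2.089, 2.345, 0.002]
force: [3.5, 3.3, -6.6]
gripper_width: 14.3
```

Emit:
servo_tool:
  claw: [1,1,1,1]
  delta_pos:
    - [0.02,-0.1,0]
    - [0.02,-0.1,0]
    - [0,0,0]
    - [0,0,0]
  yaw: [0,0,0.5,0.5]

```text
time: 8.67
ee_pos: [609.1, -140.0, 160.7]
tcp_rot: [-2.109, -2.327, 0.0]
force: [0.3, 3.7, -5.2]
gripper_width: 14.5
```

Pull force fell to about 0 while the nose moved past the 4 mm play, so it is free of the lip. Continuing slowly along the arc.

Emit:
servo_tool:
  claw: [1,1,1,1,1]
  delta_pos:
    - [0.08,-0.3,0]
    - [0.06,-0.3,0]
    - [0.06,-0.3,0]
    - [0.06,-0.3,0]
    - [0,0,0]
  yaw: [1,1,1,1,1]

```text
time: 9.08
ee_pos: [596.2, -138.9, 160.8]
tcp_rot: [-2.211, -2.231, 0.001]
force: [-3.6, 1.0, -3.8]
gripper_width: 14.5
```

Emit:
servo_tool:
  claw: [1,1,1,1,1]
  delta_pos:
    - [0.06,-0.4,0]
    - [0.06,-0.4,0]
    - [0.06,-0.4,0]
    - [0.06,-0.4,0]
    - [0.06,-0.4,0]
  yaw: [1.3,1.3,1.3,1.3,1.3]

```text
time: 9.5
ee_pos: [577.0, -135.2, 160.9]
tcp_rot: [2.335, 2.101, -0.0]
force: [-1.3, -0.5, -2.2]
gripper_width: 14.5
```

Emit:
servo_tool:
  claw: [1,1,1,1,1]
  delta_pos:
    - [0.07,-0.52,0]
    - [0.07,-0.52,0]
    - [0.07,-0.52,0]
    - [0.07,-0.52,0]
    - [0.07,-0.52,0]
  yaw: [1.8,1.8,1.8,1.7,1.7]

```text
time: 9.92
ee_pos: [551.9, -127.2, 160.8]
tcp_rot: [2.49, 1.916, -0.0]
force: [-1.9, 0.5, -3.2]
gripper_width: 14.7
```

Emit:
servo_tool:
  claw: [1,1,1,1,1]
  delta_pos:
    - [0.07,-0.52,0]
    - [0.07,-0.52,0]
    - [0.07,-0.52,0]
    - [0.07,-0.52,0]
    - [0.07,-0.52,0]
  yaw: [1.7,1.7,1.7,1.7,1.7]

```text
time: 10.33
ee_pos: [528.5, -115.4, 160.8]
tcp_rot: [2.625, 1.726, 0.001]
force: [0.0, 1.0, -3.4]
gripper_width: 14.6
```

```bash
cat > t.py <<'E'
from h import *
s=bot.sense();print(s["joint_pos"].round(2),s["ee_pos"].round(1),s["force"].round(1),s["moment"].round(2))
H=np.array([616,32.5]);v=s["ee_pos"][:2]-H;M=R.from_rotvec(s["tcp_rot"]).as_matrix()
print("r",np.hypot(*v),"q",np.arctan2(-v[0],-v[1])-.0075,"tool",.114-np.arctan2(M[1,1],M[0,1]))
E
python3 t.py
```

```text
[-0.53  0.44  0.81  1.99 -0.41  0.88  0.09] [ 528.5 -115.4  160.8] [ 0.   1.  -3.4] [0.   0.18 0.41]
r 171.86735167320558 q 0.5266822966910136 tool 0.5213023953145013
```

Emit:
servo_tool:
  claw: [1,1,1,1,1]
  delta_pos:
    - [0.07,-0.52,0]
    - [0.07,-0.52,0]
    - [0.07,-0.52,0]
    - [0.07,-0.52,0]
    - [0.07,-0.52,0]
  yaw: [1.7,1.7,1.7,1.7,1.7]

```text
time: 10.75
ee_pos: [507.2, -100.3, 160.9]
tcp_rot: [-2.745, -1.527, -0.002]
force: [0.7, 1.9, -3.7]
gripper_width: 14.6
```

Emit:
servo_tool:
  claw: [1,1,1,1,1]
  delta_pos:
    - [0.07,-0.52,0]
    - [0.07,-0.52,0]
    - [0.07,-0.52,0]
    - [0.07,-0.52,0]
    - [0.07,-0.52,0]
  yaw: [1.7,1.7,1.7,1.7,1.7]

```text
time: 11.17
ee_pos: [488.4, -82.1, 160.9]
tcp_rot: [-2.851, -1.32, -0.003]
force: [2.8, 2.7, -6.3]
gripper_width: 14.9
```

Emit:
servo_tool:
  claw: [1,1,1,1,1]
  delta_pos:
    - [0.07,-0.52,0]
    - [0.07,-0.52,0]
    - [0.07,-0.52,0]
    - [0.07,-0.52,0]
    - [0.07,-0.52,0]
  yaw: [1.7,1.7,1.7,1.7,1.7]

```text
time: 11.58
ee_pos: [472.8, -61.3, 161.0]
tcp_rot: [2.941, 1.105, 0.005]
force: [4.5, 3.4, -7.7]
gripper_width: 14.6
```

```bash
python3 t.py
```

```text
[-0.8   0.37  0.99  2.13 -0.42  0.84 -0.41] [472.8 -61.3 161. ] [ 4.5  3.4 -7.7] [ 0.63 -0.62  0.23]
r 171.23200530152235 q 0.9834153905345944 tool 0.9658054789779523
```

Emit:
servo_tool:
  claw: [1,1,1,1,1]
  delta_pos:
    - [0.1,-0.52,0]
    - [0.1,-0.52,0]
    - [0.1,-0.52,0]
    - [0.07,-0.52,0]
    - [0.07,-0.52,0]
  yaw: [1.9,1.9,1.9,1.8,1.7]

```text
time: 12.0
ee_pos: [460.2, -38.2, 161.0]
tcp_rot: [-3.02, -0.866, -0.005]
force: [4.1, 2.6, -6.8]
gripper_width: 14.5
```

Emit:
servo_tool:
  claw: [1,1,1,1,1]
  delta_pos:
    - [0.08,-0.52,0]
    - [0.08,-0.52,0]
    - [0.08,-0.52,0]
    - [0.07,-0.52,0]
    - [0.07,-0.52,0]
  yaw: [1.8,1.7,1.7,1.7,1.7]

```text
time: 12.42
ee_pos: [451.5, -13.7, 161.2]
tcp_rot: [-3.076, -0.637, -0.006]
force: [5.2, 1.3, -7.7]
gripper_width: 14.7
```

```bash
python3 t.py
```

```text
[-1.02  0.36  1.12  2.19 -0.45  0.84 -0.78] [451.5 -13.7 161.2] [ 5.2  1.3 -7.7] [ 0.39 -0.79  0.34]
r 170.83721832333015 q 1.289501855532052 tool 1.2764414088108362
```

Emit:
servo_tool:
  claw: [1,1,1,1,1]
  delta_pos:
    - [0.1,-0.52,0.02]
    - [0.09,-0.52,0.02]
    - [0.08,-0.5,0.02]
    - [0.08,-0.5,0]
    - [0.06,-0.35,0]
  yaw: [1.9,1.8,1.8,1.7,1.2]

```text
time: 12.83
ee_pos: [446.3, 10.1, 160.4]
tcp_rot: [-3.114, -0.411, -0.003]
force: [1.4, 1.2, -2.9]
gripper_width: 14.9
```

Emit:
servo_tool:
  claw: [1,1,1,1]
  delta_pos:
    - [0.06,-0.25,0]
    - [0.04,-0.2,0]
    - [0.03,-0.1,0]
    - [0,0,0]
  yaw: [1,0.6,0.4,0]

```text
time: 13.17
ee_pos: [445.5, 15.2, 160.1]
tcp_rot: [-3.12, -0.359, 0.0]
force: [-0.1, 4.6, -1.9]
gripper_width: 14.4
```

```bash
python3 t.py
```

```text
[-1.13  0.39  1.19  2.2  -0.49  0.85 -0.97] [445.5  15.2 160.1] [-0.1  4.6 -1.9] [ 0.59 -0.    0.48]
r 171.371343032924 q 1.4623422188477984 tool 1.4558662481706008
```

Emit:
servo_tool:
  claw: [1,1,1,1]
  delta_pos:
    - [0.03,-0.2,0]
    - [0.02,-0.15,0]
    - [0,0,0]
    - [0,0,0]
  yaw: [0.6,0.5,0,0]

```text
time: 13.5
ee_pos: [445.2, 18.5, 160.1]
tcp_rot: [-3.124, -0.329, 0.0]
force: [-0.4, 3.6, -1.4]
gripper_width: 14.8
```

Emit:
servo_tool:
  claw: [1,1,1,1]
  delta_pos:
    - [0.02,-0.1,0]
    - [0.02,-0.1,0]
    - [0,0,0]
    - [0,0,0]
  yaw: [0.4,0.4,0,0]

```text
time: 13.83
ee_pos: [445.1, 20.5, 160.0]
tcp_rot: [-3.126, -0.307, 0.001]
force: [-1.6, 3.6, -0.7]
gripper_width: 14.5
```

```bash
python3 t.py
```

```text
[-1.15  0.4   1.2   2.2  -0.5   0.85 -1.01] [445.1  20.5 160. ] [-1.6  3.6 -0.7] [0.5  0.21 0.49]
r 171.3584483985542 q 1.4930944282604572 tool 1.4888791640359091
```

Emit:
servo_tool:
  claw: [1,1,1,1]
  delta_pos:
    - [0.01,-0.1,0]
    - [0,-0.05,0]
    - [0,0,0]
    - [0,0,0]
  yaw: [0.4,0.2,0,0]

```text
time: 14.17
ee_pos: [445.0, 21.8, 160.1]
tcp_rot: [3.128, 0.291, -0.0]
force: [-1.7, 2.9, -1.4]
gripper_width: 14.4
```

Emit:
servo_tool:
  claw: [1,1,1,1,1]
  delta_pos:
    - [-0.12,0,0.22]
    - [-0.12,0,0.22]
    - [-0.13,0,0.25]
    - [-0.13,0,0.24]
    - [-0.12,0,0.24]
  yaw: [0,0,0,0,0]

```text
time: 14.58
ee_pos: [438.2, 20.1, 148.2]
tcp_rot: [-3.128, -0.287, 0.001]
force: [-6.2, -0.1, 7.2]
gripper_width: 14.6
```

Emit:
servo_tool:
  claw: [1,1,1,1,1]
  delta_pos:
    - [-0.12,0,0.25]
    - [-0.12,0,0.25]
    - [-0.11,0,0.25]
    - [0,0,0]
    - [0,0,0]
  yaw: [0,0,0,0,0]

```text
time: 15.0
ee_pos: [435.0, 19.5, 140.8]
tcp_rot: [-3.128, -0.288, 0.001]
force: [-6.7, 0.8, 4.6]
gripper_width: 14.4
```

```bash
python3 t.py
```

```text
[-1.12  0.41  1.16  2.24 -0.54  0.81 -0.99] [435.   19.5 140.8] [-6.7  0.8  4.6] [ 0.14  0.54 -0.04]
r 181.50335295730406 q 1.4917739500229548 tool 1.5014422702142474
```

Emit:
servo_tool:
  claw: [1,1,1,1,1]
  delta_pos:
    - [-0.14,0,0.2]
    - [-0.14,0,0.2]
    - [-0.1,0,0.2]
    - [0,0,0.1]
    - [0,0,0]
  yaw: [0,0,0,0,0]

```text
time: 15.42
ee_pos: [432.1, 19.0, 133.8]
tcp_rot: [3.128, 0.29, 0.001]
force: [-1.8, -1.3, 1.6]
gripper_width: 14.1
```

```bash
python3 t.py
```

```text
[-1.11  0.42  1.15  2.25 -0.55  0.79 -0.97] [432.1  19.  133.8] [-1.8 -1.3  1.6] [-0.06 -0.26 -0.07]
r 184.4381230304398 q 1.4900766198518223 tool 1.5000654704982674
```

Emit:
servo_tool:
  claw: [1.8,2.5,3.5,4.5,5.5]
  delta_pos:
    - [0,0,0]
    - [0,0,0]
    - [0,0,0]
    - [0,0,0]
    - [0,0,0]
  yaw: [0,0,0,0,0]

```text
time: 15.83
ee_pos: [431.8, 19.5, 133.9]
tcp_rot: [3.128, 0.291, -0.0]
force: [0.6, -0.5, -0.4]
gripper_width: 54.6
```

Emit:
servo_tool:
  claw: [6,6,6,6,6]
  delta_pos:
    - [0,0,0]
    - [0,0,-1]
    - [0,0,-2]
    - [0,0,-2.5]
    - [0,0,-2.5]
  yaw: [0,0,0,0,0]

```text
time: 16.25
ee_pos: [431.2, 18.8, 214.5]
tcp_rot: [3.127, 0.289, -0.003]
force: [0.6, 1.4, 1.2]
gripper_width: 60.1
```

Emit:
servo_tool:
  claw: [6,6,6,6,6]
  delta_pos:
    - [0,0,-2.5]
    - [0,0,-2.5]
    - [0,0,-2]
    - [0,0,-1]
    - [0,0,0]
  yaw: [0,0,0,0,0]

```text
time: 16.67
ee_pos: [430.5, 21.9, 283.2]
tcp_rot: [-3.115, -0.297, 0.015]
force: [0.9, 0.6, -0.6]
gripper_width: 60.0
```

```bash
python3 t.py
python3 - <<'E'
from h import *
np.set_printoptions(precision=1,suppress=True,linewidth=170)
a=[]
for n in("top","scene"):
    p,d=bot.snapshot(n);np.savez(f"pics/{n}2.npz",p=p,d=d);a.append(p)
cv2.imwrite("pics/end.png",np.hstack([cv2.resize(a[0][120:280,200:360],(480,480),interpolation=2)[:,:400],cv2.resize(a[1][130:330,130:370],(400,480))])[:,:,::-1])
s=bot.sense();p,d=bot.snapshot("wrist");cv2.imwrite("pics/wend.png",p[:,:,::-1])
P=cloud("wrist",d,s);sub=P.reshape(-1,3);m=sub[(abs(sub[:,0]-432)<40)&(abs(sub[:,1]-19)<40)]
k=m[(m[:,2]>150)&(m[:,2]<185)];print("knob",len(k),k.mean(0) if len(k) else 0,k.max(0) if len(k) else 0)
b=sub[(sub[:,2]>90)&(sub[:,2]<108)&(sub[:,0]<640)&(sub[:,0]>380)&(abs(sub[:,1]-15)<50)];print(len(b),b.min(0),b.max(0))
E
```

```text
[-1.49 -0.16  1.24  2.08  0.15  1.12 -1.7 ] [430.5  21.9 283.2] [ 0.9  0.6 -0.6] [ 0.   -0.01  0.05]
r 185.76800355911737 q 1.5062457657248896 tool 1.4945731319821751
knob 362 [434.4  19.5 167. ] [440.7  26.8 171.4]
2686 [380.1   2.7  90. ] [593.4  57.4 108. ]
```

View pics/end.png

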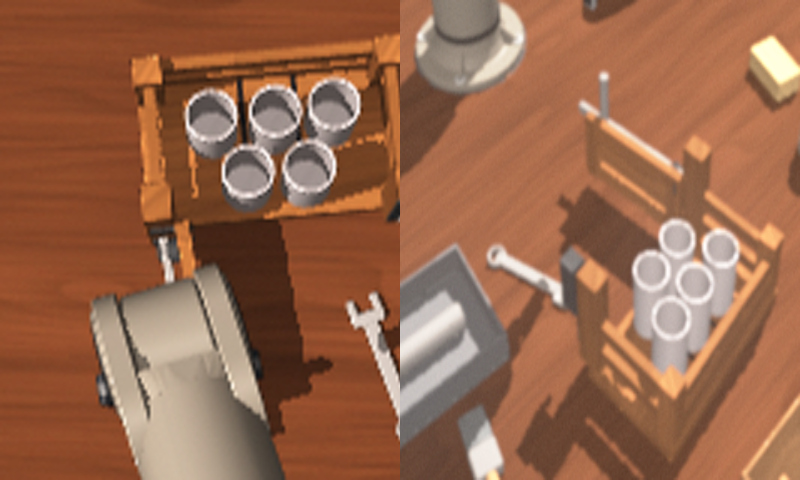

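View pics/wend.png

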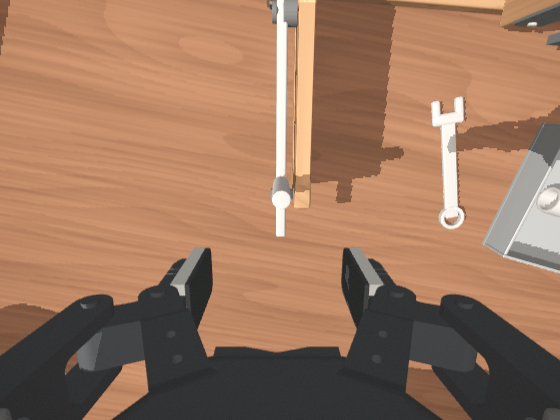

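The gate stands fully open, the bar is level with the knob top back at about 171 mm, and the cans and tools look unmoved. The gripper is clear, so I'm handing in.

```bash
python3 -c "
from workcell import bot
print(bot.job_done())"
```

```text
the job is handed in; nothing more can be done
None
```

The gate is open to its stop, the latch bar is back down level, and the gripper has let go and stands clear. I handed the job in at about 17 s. The hand-in reports no verdict.

- **Lift:** I pinched the knob across the gate's normal and raised it about 27 mm in small steps. The camera had put the lip top at about 121 mm above the bench, so I aimed for the middle of the gap.
- **Finding the free height:** I tested with 1–2 mm pulls. The sideways force rose to at most about 3.5 N and fell to about 0 once the nose was past its 4 mm play. I never touched the roof to check its height.
- **Swing and release:** I swung the gate at about 0.36 rad/s, slower near the end, then lowered the bar, opened the fingers and backed straight up. The measured wrist force stayed at or below about 10 N.

**Last checks:**
- The knob's position gives a gate angle of about 1.50 rad. Hinge position error makes this good to about 0.01 rad.
- The knob top is at about 170 mm, so the bar is level.
- The gripper is about 110 mm above the knob, with no contact force above noise.
- In the pictures the cans and other items look unmoved. I judged this by eye and did not measure it. The last overhead view was partly blocked by the arm, and I did not check the jar or brush closely.

No check failed or disagreed.

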